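# Roll test of a planer feed roller

## Robot

A 7-joint arm with a two-finger parallel gripper is mounted at the origin on the work surface. World frame = base frame: x ahead of the robot, y to its left, z up, the work surface at z = 0. Lengths are in m, angles in rad, forces in N, time in s.
With the tool pointing down it reaches from about 0.35 to 0.9 m from the base axis. Payload 8.1 kg.
Tool frame: the origin (TCP) lies between the finger pads, 19 mm behind the fingertips; this is the grasp point; z points along the fingers, y is the line along which they close (so a half turn about z gives the same grasp; the last joint's range is limited). The gripper opens to 92 mm and grips with 3 to 60 N. Pads are 19 mm wide; open, the fingers measure 130 mm over their backs; the gripper's body (75 mm by 190 mm) begins 47 mm behind the grasp point.
Start: joints at [1.145, 0.434, 0.025, 1.573, -0.012, 1.134, -0.075], TCP at [0.198, -0.593, 0.246] pointing down, gripper open.
Joint ranges: [-2.62, 2.62], [-0.44, 2.09], [-1.27, 1.32], [0.08, 2.57], [-1.32, 4.46], [0.12, 2], [-2.74, 2.74]. Speed limits (rad/s): [2.22, 2.22, 3.01, 3.01, 3.14, 3.14, 3.14].

## Interface

Orientations are given as a rotation vector (axis times angle).
In Python, from cell import observe, get_image, sign_off, find_in, trace, place_of gives the robot as it stands. The module is installed in compiled form; this text tells all that it offers.
- The arm moves only by the shell command python3 -m handwheel 'ROWS' [OPENING] [FORCE]. ROWS is JSON, a list of rows, each a list of 6 numbers: the shift along the tool's x, y, z each as a share of 0.02 m, from -1 to 1, then the turn, a rotation vector about the tool's x, y, z each as a share of 4 degrees, from -1 to 1. A call has 1 to 8 rows; each row shifts and turns the commanded pose from where the row before left it, along the tool's axes as they then stand; what a row does not reach is not made up. A row lasts 1/12 s, in which the tool goes at most 41.7 mm and 7.16 degrees, less where a joint would pass 70% of its speed; a pose out of reach is approached as far as the arm can. A call with a number of a shift or a turn outside -1 to 1 is refused whole. A call with a gripper value outside its range is refused whole. OPENING is the opening, from 0 (shut) to 1 (fully open), set as the call begins (- or left out, the last holds). The fingers move at their own pace and stop on an object; FORCE is the grip in N (left out, the last holds). Time passes only in rows, so rows that do not move let the fingers close. It gives the time, the measured TCP pose, the force, the opening and the grip force at its end, in the units of the state.
- observe(): the state, without advancing time (a new reading comes with each control period).
- get_image(name): name is "scene" or "top" or "wrist"; returns a dict with "image" (400x640x3 uint8, red, green, blue), "fx", "fy", "cx", "cy" (pixels), "position" and "orientation" of the camera in the world. Camera axes: x right, y down, z forward; pixel columns grow to the right and rows downward; lengths in m; the calibration is good to about 2 mm. A picture is of the moment at which its call begins. There is no depth.
- sign_off(): hands the job in; it is judged then, once.
Trained networks look in the newest picture that a camera, given by its name, has taken for a name from the list of things; names that differ only in an ending like _2 or _b are one class to them, and where a whole thing is asked for, a point or a joint stands for the part that bears it (a point fixed in the world has none). Each returns a list of dicts, best first, with "score" (0 to 1); they miss things now and then, are a little off and sometimes report something else, mostly with a low value. They report only what shows in the picture. A call takes as long as a camera call. They do not tell look-alikes from the thing itself.
- find_in(label, camera): "rect" ([centre column, centre row, width, height] as shares, 0 to 1, of the picture: columns of its width, rows of its height, round what is visible of it).
- trace(label, camera): "region" (400x640 bool, what is visible of it) and "rect" ([centre column, centre row, width, height] as shares, 0 to 1, of the picture: columns of its width, rows of its height, round what is visible of it).
- place_of(label, camera): "point" ([column, row] as shares, 0 to 1, of the picture: columns of its width, rows of its height: a listed point, or the origin of a listed thing).
The state is a dict: "clock": time; "joints": joint angles; "dq": joint speeds; "joint_efforts": joint torques, N m; "position": TCP position; "ee_rot": TCP orientation; "force": force on the tool from outside, world axes, zero at the start; "ft_torque": the same for the moment, N m; "width": opening from 0.0 (shut) to 1.0 (fully open); "gripper_force": force on a finger pad.
Only numpy, scipy, OpenCV 4.12 (cv2) and the standard library are available. Lean on these libraries where they do the work, as an engineer would, in place of code of your own. Each camera call takes 0.05 s, during which the arm holds its last target. There are 200 camera calls.

## Task

Press the red pad to drop the gate, and let the orange roller roll down the ramp untouched until it is past the green line. Then do not block it: meet it gently with the fingers running along just ahead of it, slow it down together over a good half second, and hold it still for two seconds clear of the blue felt stop. At last ease it down until it rests softly against the stop, let go and draw back; leave the glue bottle, tin and hammer alone.

Things in the scene. Friction and masses are not known exactly. Their poses are not given: they have to be found in the camera images.
- ramp: Plywood ramp fixed to the table. Origin on the table under mid-lane: y points level along the lane DOWNHILL, x across it (pad on the -x side), z up. Deck top at z = 0.062 - 0.055 y (m) from y = -330 to +400 mm. Lane 150 mm wide (x -75 to +75 mm) between wooden fences 12 mm thick that stand 16 mm above the deck. A 40 mm higher back board closes the upper end.
- line (a point): Middle of the painted green line, 10 mm wide, that crosses deck and fences at ramp y = 0. The roller must not be touched until its centre is past this line; the fingers may run ahead of it before. Do not let it run into fingers that stand still: they must run along with it (TCP within 70 mm of its centre in plan) for 0.4 s or more while it still rolls at 0.12 m/s or faster.
- roller: Orange rubber roller, diameter 80, length 140 mm, silver ends; origin at its centre, own x along its axis, turns as it rolls. Starts at rest on the gate at ramp y = -242 mm; its centre stays 40 mm above the deck. Nominal mass 0.6 kg (0.45 to 0.8): a 0.25 kg core hangs in grease inside a 0.35 kg solid shell. 0.3 N holds it on the slope. A knock of over 20 N spoils the test.
- rest (a point): Where the roller's centre lies when it rests on the stop: ramp y = 270 mm, mid-lane. Rolling: the greased core drags with about 1.25 N per m/s, so speed nears 0.26 m/s (light 0.2, heavy 0.33) with a time constant of 0.62 s (0.45 to 0.83); some 1.3 to 1.7 s from gate to line, 0.8 to 1.4 s more to the stop. 
- gate (a joint): Drop gate: two flat steel studs standing 18 mm above the deck at ramp y = -205 mm, linked under the deck to the red push pad. 0 = up (roller held), 0.030 m = fully down in the deck; the roller is free from about 0.015. It goes straight down with the pad, takes 4 to 8 N and stays where it is left.
- pad (a point): Centre of the top of the red push pad, a disc of 40 mm diameter at ramp x = -122 mm, y = +50 mm, 80 mm above the table when up and 50 mm when fully down. Push it straight down with the closed fingertips.
- stop: Blue felt-covered bar fixed across the lower end of the lane, 16 mm thick along the lane, 20 mm high above the deck. Its uphill face is at ramp y = 302 mm, its origin 8 mm behind that, on the deck. Fingers in front of the roller at the height of its centre, tips 24 mm or more above the deck, pass over it. The roller must come up to it slowly, under 0.1 m/s.
- glue: Yellow glue bottle, 64 mm diameter, 170 mm high, standing beyond the ramp; origin at the centre of its underside. To be left alone.
- tin: Open steel tin, 84 mm diameter, 90 mm high, standing beyond the ramp; origin at the centre of its underside. To be left alone.
- hammer: Hammer with a light wooden handle lying on the table to the left of the robot; origin under its middle. To be left alone.
Mind the look-alikes: they are no part of the job. Leave any purple or turquoise look-alike of the roller alone.

How it is judged:
On the way, in this order (a step that is already met when the one before it is completed fails the run):
1. the gate is down and the roller has rolled past the green line (value of joint gate above 0.015 m and y of roller in the frame of ramp above 0 m).
2. the fingers run along with the roller past the green line while it still rolls (y of roller in the frame of ramp between 0.02 and 0.255 m and horizontal distance between the grasp point and roller below 0.075 m and linear speed of roller above 0.11 m/s), for 0.3 s.
3. the roller is held still past the green line and clear of the stop (y of roller in the frame of ramp between 0 and 0.26 m and linear speed of roller below 0.03 m/s and contact force between roller and stop below 0.05 N), for 1 s.
At the end, for the whole second after the job is handed in: The roller lies at rest in the lane against the felt stop (centre within about 12 mm of its resting place, axis within 0.12 rad of square to the lane, speed under 0.02 m/s), the gate is down (over 15 mm) and the robot touches nothing (y of roller in the frame of ramp between 0.258 and 0.285 m and x of roller in the frame of ramp between -0.012 and 0.012 m and z of roller in the frame of ramp between 0.07 and 0.1 m and angle between the x axis of roller and the x axis of ramp, either way round below 0.12 rad and linear speed of roller below 0.02 m/s and value of joint gate above 0.015 m).
It fails at once if the robot touches the roller before its centre is past the green line (y of roller in the frame of ramp below -0.004 m and contact force between any of the fingers, the arm and roller above 0.2 N).
It fails at once if the fingers or arm knock the roller (more than 20 N) (contact force between any of the fingers, the arm and roller above 20 N).
It fails at once if the roller comes up to the felt stop too fast (over 0.12 m/s in the last 20 mm) (y of roller in the frame of ramp above 0.25 m and linear speed of roller above 0.12 m/s).
It fails at once if the roller leaves the lane (y of roller in the frame of ramp above 0.3 m or z of roller in the frame of ramp below 0.065 m).
It fails at once if the glue bottle, tin or hammer is shifted by more than 20 mm or tipped (distance of any of glue, tin, hammer from where it was at the start of the episode above 0.02 m or angle between any of glue, tin's own z axis and vertical above 0.3 rad).
It also fails if it takes over 40 s, if anything falls off the work surface, if the arm or the gripper's body presses on something with over 40 N, if the wrist force passes 120 N, or if a joint passes its speed limit or range.

## Working session

There is one attempt and no reset: what is moved stays moved. The work goes in short steps, Python scripts to look and compute and a shell command to move; the robot and the scene stay as the last step left them, time stands still between calls to the robot, and variables do not carry over. Pictures are saved under pics/ and viewed, at most 10 in all, crops included, and the job is handed in when it is done.

```bash
mkdir -p pics; cat > h.py <<'E'
import numpy as np, cv2
from scipy.spatial.transform import Rotation as R
from cell import *
def ray(im,c,r):
    d=np.array([(c-im['cx'])/im['fx'],(r-im['cy'])/im['fy'],1.])
    o=np.array(im['orientation'])
    M=R.from_rotvec(o).as_matrix() if o.shape==(3,) else (o if o.shape==(3,3) else R.from_quat(o).as_matrix())
    return np.array(im['position']),M@d
def onz(im,c,r,z):
    p,d=ray(im,c,r); return p+d*(z-p[2])/d[2]
def save(im,n): cv2.imwrite('pics/'+n,im['image'][:,:,::-1])
E
python3 - <<'E'
from h import *
s=observe(); print({k:np.round(v,3) for k,v in s.items()})
for n in('top','scene'):
    im=get_image(n); save(im,n+'0.png'); print(n,im['position'],im['orientation'],im['fx'],im['cx'],im['cy'])
    for l,z in(('line',.062),('roller',.115),('rest',.087),('pad',.08),('ramp',0),('gate',.08),('stop',.045),('glue',0),('tin',0),('hammer',0)):
        for q in place_of(l,n)[:3]:
            c,r=q['point'][0]*640,q['point'][1]*400
            print(l,round(q['score'],2),round(c),round(r),np.round(onz(im,c,r,z),3))
E
```

```text
{'clock': np.float64(0.0), 'joints': array([ 1.145,  0.435,  0.025,  1.574, -0.012,  1.134, -0.075]), 'dq': array([ 0.002, -0.002, -0.001,  0.001, -0.001,  0.001, -0.   ]), 'joint_efforts': array([-0.0000e+00, -6.6785e+01,  9.8500e-01, -3.1446e+01, -6.1000e-02,
        4.3000e-02,  0.0000e+00]), 'position': array([ 0.198, -0.592,  0.245]), 'ee_rot': array([-3.099e+00, -5.050e-01,  1.000e-03]), 'force': array([0.939, 0.231, 0.79 ]), 'ft_torque': array([ 0.008,  0.018, -0.01 ]), 'gripper_force': np.float64(0.0), 'width': np.float64(0.998)}
top [ 0.34576863 -0.01755167  1.82376721] [-2.17435903  2.16560178 -0.1385945 ] 490.3455426197606 307.8981003332935 185.7034426656656
line 0.71 312 181 [ 0.562 -0.059  0.062]
roller 0.84 437 172 [ 0.592 -0.497  0.115]
roller 0.72 375 125 [ 0.76  -0.282  0.115]
roller 0.71 376 256 [ 0.296 -0.28   0.115]
rest 0.84 236 178 [0.571 0.213 0.087]
rest 0.72 174 243 [0.339 0.426 0.087]
pad 0.63 295 216 [0.436 0.004 0.08 ]
ramp 0.86 313 183 [ 0.564 -0.062  0.   ]
ramp 0.69 330 123 [ 0.794 -0.127  0.   ]Traceback (most recent call last):
  File "<stdin>", line 6, in <module>
ValueError: it knows: glue, hammer, line, pad, ramp, rest, roller, stop, tin
```

```bash
python3 - <<'E'
from h import *
for n in('top','scene'):
    im=get_image(n); save(im,n+'0.png'); print(n,im['position'],im['orientation'],im['fx'],im['cx'],im['cy'])
    for l,z in(('line',.062),('roller',.115),('rest',.087),('pad',.08),('ramp',0),('stop',.045),('glue',0),('tin',0),('hammer',0)):
        if n=='top' and l in('line','rest','pad','ramp'):continue
        for q in place_of(l,n)[:3]:
            c,r=q['point'][0]*640,q['point'][1]*400
            print(l,round(q['score'],2),round(c),round(r),np.round(onz(im,c,r,z),3))
E
```

```text
top [ 0.34576863 -0.01755167  1.82376721] [-2.17435903  2.16560178 -0.1385945 ] 490.3455426197606 307.8981003332935 185.7034426656656
roller 0.96 374 123 [ 0.765 -0.279  0.115]
roller 0.79 438 171 [ 0.595 -0.502  0.115]
roller 0.66 380 183 [ 0.551 -0.294  0.115]
stop 0.77 228 176 [0.582 0.248 0.045]
stop 0.66 239 179 [0.57  0.209 0.045]
glue 0.85 329 123 [ 0.792 -0.122  0.   ]
tin 0.77 246 125 [0.781 0.193 0.   ]
hammer 0.85 175 242 [0.343 0.446 0.   ]
scene [1.12662324 0.6005117  1.29472458] [-1.00794634 -2.61460694  0.83051512] 420.1511145926732 325.7463229073602 196.83911905142367
line 0.58 316 198 [ 0.571 -0.063  0.062]
roller 0.95 233 142 [ 0.655 -0.444  0.115]
roller 0.87 281 148 [ 0.539 -0.294  0.115]
roller 0.78 327 132 [ 0.359 -0.24   0.115]
rest 0.84 371 244 [0.57  0.207 0.087]
pad 0.6 355 184 [ 0.434 -0.006  0.08 ]
ramp 0.83 320 204 [ 0.55  -0.066 -0.   ]
ramp 0.35 351 185 [ 0.401 -0.055  0.   ]
stop 0.51 377 260 [0.58  0.248 0.045]
glue 0.83 259 232 [ 0.791 -0.124  0.   ]
tin 0.74 322 296 [0.784 0.204 0.   ]
hammer 0.91 467 258 [0.324 0.435 0.   ]
```

View pics/top0.png

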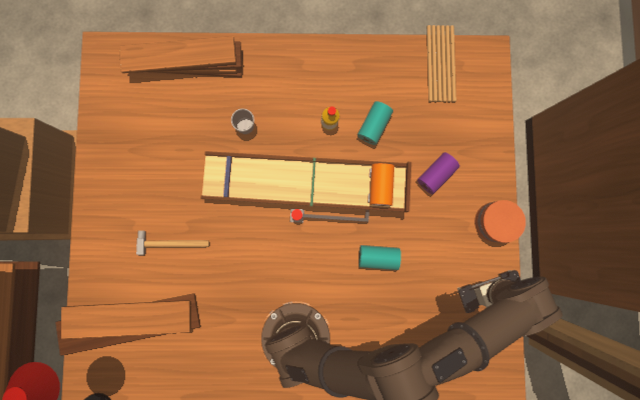

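View pics/scene0.png

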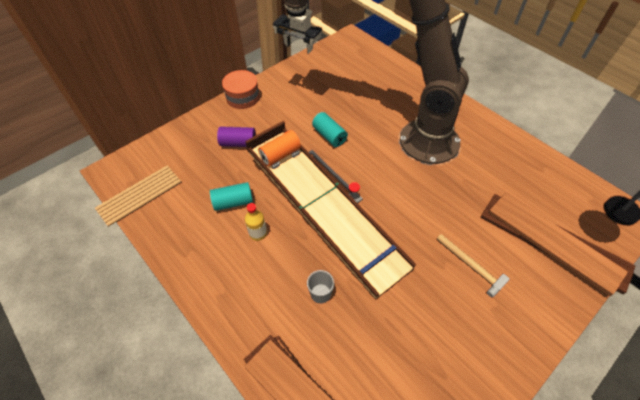

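Candidates for the roller in the top view: orange at (380,183), turquoise at (375,123) and (380,258), purple at (438,173), and a red disc at (503,222). I choose the orange one lying in the lane. Next I fit the ramp pose from both cameras and check a close crop.

```bash
python3 - <<'E'
from h import *
from scipy.optimize import least_squares
def proj(im,P):
    M=R.from_rotvec(im['orientation']).as_matrix(); q=M.T@(P-im['position']); return np.array([im['fx']*q[0]/q[2]+im['cx'],im['fy']*q[1]/q[2]+im['cy']])
F={'line':(0,0,.062),'stop':(0,.310,.062-.055*.310),'rest':(0,.27,.062-.055*.27+.04),'pad':(-.122,.05,.08),'roller':(0,-.242,.062+.055*.242+.04),'ramp':(0,0,0)}
obs=[]
for n in('top','scene'):
    im=get_image(n)
    for l in F:
        for q in place_of(l,n)[:4]:
            uv=np.array(q['point'])*[640,400]
            P=onz(im,*uv,F[l][2])
            # nominal gate
            n0=np.array([.566,-.061])+R.from_euler('z',-.045).as_matrix()[:2,:2]@np.array(F[l][:2])
            if np.hypot(*(P[:2]-n0))<.05: obs.append((im,l,uv));break
    hsv=cv2.cvtColor(im['image'],cv2.COLOR_RGB2HSV)
    x0,y0=(360,155) if n=='top' else (255,125)
    cv2.imwrite(f'pics/crop_{n}.png',cv2.resize(im['image'][y0:y0+60,x0:x0+80,::-1],None,fx=5,fy=5,interpolation=cv2.INTER_NEAREST))
    c=hsv[y0:y0+60,x0:x0+80]; m=(c[...,0]<17)&(c[...,0]>5)&(c[...,1]>220)&(c[...,2]>150)
    r,cc=np.nonzero(m); print(n,'orange',m.sum(),cc.mean()+x0,r.mean()+y0, 'hsv centre',hsv[183,380] if n=='top' else hsv[148,281], 'wood',hsv[300,250])
def W(p,f): return np.r_[p[:2],0]+R.from_euler('z',p[2]).as_matrix()@np.array(f)
fun=lambda p:np.concatenate([proj(im,W(p,F[l]))-uv for im,l,uv in obs])
s=least_squares(fun,[.566,-.061,-.045],loss='soft_l1'); print(s.x)
for (im,l,uv),e in zip(obs,fun(s.x).reshape(-1,2)): print(l,np.round(uv),np.round(e,1))
for l in F: print(l,np.round(W(s.x,F[l]),4))
T=R.from_rotvec(observe()['ee_rot']).as_matrix(); print(np.round(T,3))
np.save('ramp.npy',s.x)
E
python3 -c "
import cv2,numpy as np
a=cv2.imread('pics/crop_top.png');b=cv2.imread('pics/crop_scene.png');cv2.imwrite('pics/crops.png',np.hstack([a,b]))"
```

```text
top orange 504 382.8888888888889 183.5297619047619 hsv centre [ 15 219 243] wood [ 12 167 179]
scene orange 0 nan nan hsv centre [ 12 200 244] wood [ 12 164 213]
[ 0.56118642 -0.05821116 -0.06358592]
line [311. 182.] [ 0.7 -0.3]
stop [225. 177.] [ 2.  -0.8]
rest [239. 178.] [-2.2 -2.2]
pad [293. 217.] [ 2.7 -3.1]
roller [377. 185.] [ 3.7 -0.4]
ramp [312. 183.] [-0.4  0.6]
line [316. 198.] [ 3.5 -0.6]
stop [375. 260.] [2.1 1. ]
rest [370. 248.] [ 0.  -1.7]
pad [353. 187.] [ 0.7 -0.6]
ramp [318. 203.] [1.6 4.2]
line [ 0.5612 -0.0582  0.062 ]
stop [0.5809 0.2512 0.045 ]
rest [0.5783 0.2112 0.0872]
pad [ 0.4426 -0.0006  0.08  ]
roller [ 0.5458 -0.2997  0.1153]
ramp [ 0.5612 -0.0582  0.    ]
[[ 0.948  0.317 -0.   ]
 [ 0.317 -0.948 -0.   ]
 [-0.     0.    -1.   ]]<stdin>:20: RuntimeWarning: Mean of empty slice.
  ret = ret.dtype.type(ret / rcount)
```

View pics/crops.png

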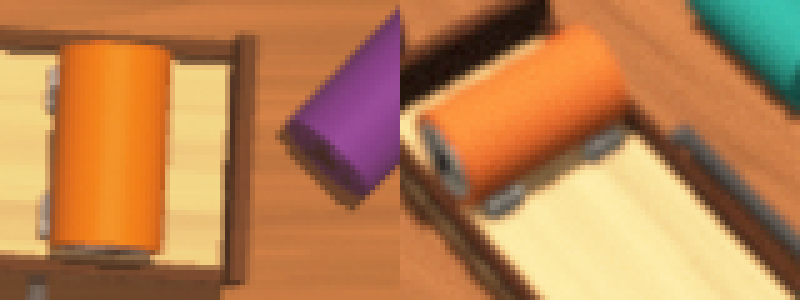

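The crop shows the orange roller with silver ends resting on the two gate studs in the lane, so the choice is confirmed. Next I refine the pose with colour centroids.

```bash
python3 - <<'E'
from h import *
from scipy.optimize import least_squares
def proj(im,P):
    M=R.from_rotvec(im['orientation']).as_matrix(); q=M.T@(P-im['position']); return np.array([im['fx']*q[0]/q[2]+im['cx'],im['fy']*q[1]/q[2]+im['cy']])
p0=np.load('ramp.npy')
def W(p,f): return np.r_[p[:2],0]+R.from_euler('z',p[2]).as_matrix()@np.array(f)
F={'green':(0,0,.064),'blue':(0,.309,.0455+.017),'red':(-.122,.05,.078),'orange':(0,-.242,.1153+.02)}
H={'green':(45,90,60,0),'blue':(105,135,80,0),'red':(0,5,190,120),'orange':(8,18,195,200)}
obs=[]
for n in('top','scene'):
    im=get_image(n); hsv=cv2.cvtColor(im['image'],cv2.COLOR_RGB2HSV)
    for k,f in F.items():
        u,v=proj(im,W(p0,f)); lo,hi,sm,vm=H[k]; r=30 if k in('orange','blue','green') else 10
        h,s,val=[hsv[...,i].astype(int) for i in range(3)]
        m=((h>=lo)&(h<=hi)|((k=='red')&(h>=174)))&(s>sm)&(val>vm)
        g=np.zeros_like(m); g[max(0,int(v)-r):int(v)+r,int(u)-r:int(u)+r]=1
        N,L,st,ce=cv2.connectedComponentsWithStats((m&g).astype(np.uint8)); 
        if N<2: print(n,k,'none');continue
        i=1+st[1:,4].argmax(); print(n,k,st[i],np.round(ce[i],1),np.round([u,v],1)); obs.append((im,k,ce[i]))
fun=lambda p:np.concatenate([proj(im,W(p,F[l]))-uv for im,l,uv in obs])
s=least_squares(fun,p0,loss='soft_l1'); print(s.x)
for (im,l,uv),e in zip(obs,fun(s.x).reshape(-1,2)): print(l,np.round(uv),np.round(e,1))
for l in F: print(l,np.round(W(s.x,F[l]),4))
np.save('ramp.npy',s.x)
E
```

```text
top green [311 162   4  44  64] [312.5 183.9] [312.2 181.5]
top blue none
top red [292 209  10  11  82] [296.6 214.4] [296. 214.]
top orange [372 163  22  42 803] [382.3 183.5] [382.1 183.7]
scene green [336 183   2   2   4] [336.5 183.5] [319.  197.4]
scene blue [361 246  34  27 131] [377.4 259.3] [377.5 258.3]
scene red [349 183  11   9  81] [354.  186.9] [354.2 186.8]
scene orange [268 138  32  22 204] [283.2 148.7] [278.6 144.5]
[ 0.55831951 -0.05811774 -0.07095589]
green [313. 184.] [-0.4 -1.6]
red [297. 214.] [-0.9  0.3]
orange [382. 184.] [-0.2  1.5]
green [336. 184.] [-16.8  13.4]
blue [377. 259.] [ 0.2 -1.1]
red [354. 187.] [ 0.8 -0.3]
orange [283. 149.] [-3.6 -4.8]
green [ 0.5583 -0.0581  0.064 ]
blue [0.5802 0.2501 0.0625]
red [4.402e-01 4.000e-04 7.800e-02]
orange [ 0.5412 -0.2995  0.1353]
```

```bash
python3 -c "
import numpy as np; np.save('ramp.npy',[.561,-.058,-.065])"
python3 -m handwheel '[[0,0,0,0,0,-1],[0,0,0,0,0,-1],[0,0,0,0,0,-1],[0,0,0,0,0,-1],[0,0,0,0,0,-1],[0,0,0,0,0,-1],[0,0,0,0,0,-1],[0,0,0,0,0,-1]]' 0 20
python3 -m handwheel '[[0,0,0,0,0,-1],[0,0,0,0,0,-1],[0,0,0,0,0,-1],[0,0,0,0,0,-1],[0,0,0,0,0,-1],[0,0,0,0,0,-1],[0,0,0,0,0,-1],[0,0,0,0,0,-1]]'
cat >> h.py <<'E'
def st(goal=None):
    s=observe(); p=np.array(s['position']); r=np.load('ramp.npy')
    c=R.from_euler('z',r[2]).as_matrix().T
    M=R.from_rotvec(s['ee_rot']).as_matrix()
    print('t',round(float(s['clock']),2),'pos',np.round(p,4),'ramp',np.round(c@(p-[r[0],r[1],0]),4),'yawerr',round(float(np.degrees(np.arctan2(M[1,0],M[0,0])-r[2]))-90,1),'tilt',np.round(M[:2,2],3),'w',round(float(s['width']),2),'F',np.round(s['force'],1))
    print('q',np.round(s['joints'],2))
    if goal is not None:
        g=c.T@np.array(goal)+[r[0],r[1],0]; print('rows units',np.round(M.T@(g-p)/.02,2))
E
python3 -c "
from h import *
st((-.122,.05,.13))"
```

```text
clock: 2.57
position: [0.1982, -0.5928, 0.2455]
ee_rot: [2.839, 1.345, -0.0]
force: [-0.2, 0.3, -0.4]
width: 0.466
gripper_force: 0.0
clock: 3.23
position: [0.1982, -0.5928, 0.2455]
ee_rot: [2.359, 2.075, -0.0]
force: [0.7, 0.2, 0.6]
width: 0.007
gripper_force: 0.0
t 3.23 pos [ 0.1982 -0.5928  0.2455] ramp [-0.3273 -0.5572  0.2455] yawerr -3.6 tilt [-0. -0.] w 0.01 F [0.7 0.2 0.6]
q [ 1.32  0.45 -0.22  1.56  0.11  1.15  0.94]
rows units [30.94  8.34  5.78]
```

```bash
python3 -m handwheel '[[0,0,0,0,0,-0.9],[1,0.3,0,0,0,0],[1,0.3,0,0,0,0],[1,0.3,0,0,0,0],[1,0.3,0,0,0,0],[1,0.3,0,0,0,0],[1,0.3,0,0,0,0],[1,0.3,0,0,0,0]]'
python3 -c "
from h import *
st((-.122,.05,.13))"
```

```text
clock: 3.9
position: [0.2499, -0.455, 0.2456]
ee_rot: [2.296, 2.144, -0.0]
force: [-0.4, -0.5, -0.2]
width: 0.0
gripper_force: 0.0
t 3.9 pos [ 0.2499 -0.455   0.2456] ramp [-0.2846 -0.4164  0.2456] yawerr -0.2 tilt [ 0. -0.] w 0.0 F [-0.4 -0.5 -0.2]
q [ 1.2   0.28 -0.3   1.81  0.09  1.06  0.8 ]
rows units [23.35  8.05  5.78]
```

```bash
python3 -m handwheel '[[1,0.35,0,0,0,0],[1,0.35,0,0,0,0],[1,0.35,0,0,0,0],[1,0.35,0,0,0,0],[1,0.35,0,0,0,0],[1,0.35,0,0,0,0],[1,0.35,0,0,0,0],[1,0.35,0,0,0,0]]'
python3 -m handwheel '[[1,0.35,0,0,0,0],[1,0.35,0,0,0,0],[1,0.35,0,0,0,0],[1,0.35,0,0,0,0],[1,0.35,0,0,0,0],[1,0.35,0,0,0,0],[1,0.35,0,0,0,0],[1,0.35,0,0,0,0]]'
python3 -m handwheel '[[1,0.35,0.2,0,0,0],[1,0.35,0.4,0,0,0],[1,0.35,0.5,0,0,0],[1,0.35,0.8,0,0,0],[1,0.35,1,0,0,0],[1,0.35,1,0,0,0],[1,0.3,1,0,0,0]]'
python3 -c "
from h import *
st((-.122,.05,.111))
im=get_image('top'); cv2.imwrite('pics/a.png',cv2.resize(im['image'][130:250,200:420,::-1],None,fx=3.6,fy=3.6))"
```

```text
clock: 4.57
position: [0.3168, -0.2992, 0.2457]
ee_rot: [2.296, 2.144, -0.0]
force: [0.2, 0.4, 0.3]
width: 0.004
gripper_force: 0.0
clock: 5.23
position: [0.3836, -0.1434, 0.2457]
ee_rot: [2.296, 2.144, 0.0]
force: [0.6, -0.3, -0.5]
width: 0.008
gripper_force: 0.0
clock: 5.82
position: [0.4413, -0.0071, 0.1469]
ee_rot: [2.296, 2.143, 0.001]
force: [1.4, -0.5, -0.3]
width: 0.004
gripper_force: 0.0
t 5.82 pos [ 0.4413 -0.0071  0.1469] ramp [-0.1227  0.0431  0.1469] yawerr -0.2 tilt [ 0.001 -0.   ] w 0.0 F [ 1.4 -0.5 -0.3]
q [ 0.4   0.33 -0.62  2.09  0.27  0.8  -0.45]
rows units [0.35 0.03 1.79]
```

View pics/a.png

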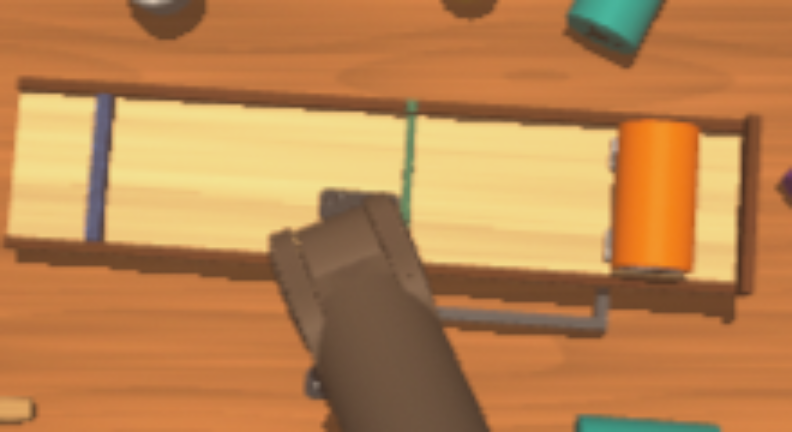

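The top view shows the arm over the pad, the roller on the gate at crop (655,195), the line at crop x≈408 and the stop at crop x≈100. I'll set up roller tracking, then lower the tool to just above the pad.

```bash
python3 -m handwheel '[[0.35,0,0.7,0,0,0],[0,0,0.8,0,0,0],[0,0,0.3,0,0,0],[0,0,0,0,0,0]]'
cat >> h.py <<'E'
def roller(n='top',xr=(-.06,.06)):
    im=get_image(n); t=float(observe()['clock']); r=np.load('ramp.npy'); hsv=cv2.cvtColor(im['image'],cv2.COLOR_RGB2HSV).astype(int)
    m=(hsv[...,0]>=5)&(hsv[...,0]<=19)&(hsv[...,1]>185)&(hsv[...,2]>170 if n=='top' else hsv[...,2]>120)
    v,u=np.nonzero(m); p=np.array(im['position']); M=R.from_rotvec(im['orientation']).as_matrix()
    d=np.c_[(u-im['cx'])/im['fx'],(v-im['cy'])/im['fy'],np.ones(len(u))]@M.T
    C=R.from_euler('z',r[2]).as_matrix(); d=d@C; p=(p-[r[0],r[1],0])@C
    k=(.102-p[2]-.055*p[1])/(d[:,2]+.055*d[:,1])   # plane z=.102-.055y
    q=p+d*k[:,None]; s=(abs(q[:,0])<.1)&(q[:,1]>-.33)&(q[:,1]<.33); q=q[s]
    if len(q)<30: print(n,'lost');return t,None
    w=q[(q[:,0]>xr[0])&(q[:,0]<xr[1])]; a,b=np.percentile(w[:,1],[2,98])
    print(n,'t',round(t,3),'y',round((a+b)/2,4),'len',round(b-a,3),'x',np.round([q[:,0].min(),q[:,0].max()],3),len(w)); return t,(a+b)/2
E
python3 -c "
from h import *
st((-.122,.05,.099)); roller(); roller('scene')"
```

```text
clock: 6.2
position: [0.4403, -0.0012, 0.1106]
ee_rot: [-2.295, -2.144, 0.003]
force: [-0.4, -0.2, -0.3]
width: 0.003
gripper_force: 0.0
t 6.2 pos [ 0.4403 -0.0012  0.1106] ramp [-0.1241  0.0488  0.1106] yawerr -0.2 tilt [-0.002 -0.   ] w 0.0 F [-0.4 -0.2 -0.3]
q [ 0.35  0.39 -0.59  2.13  0.32  0.72 -0.52]
rows units [0.06 0.11 0.58]
top t 6.25 y -0.2446 len 0.072 x [-0.067  0.077] 730
scene t 6.3 y -0.2439 len 0.083 x [-0.088  0.075] 547
```

```bash
python3 -m handwheel '[[0,0,0.6,0,0,0],[0,0,1,0,0,0],[0,0,0.55,0,0,0]]'
python3 -m handwheel '[[0,0,-1,0,0,0],[0,0,-1,0,0,0],[0.2,1,0,0,0,0],[0.2,1,0,0,0,0],[0.2,1,0,0,0,0],[0.2,1,0,0,0,0],[0.3,1,0,0,0,0],[0.3,1,0.2,0,0,0]]' 0.85
python3 -c "
from h import *
st((.003,.075,.104)); roller(); roller('scene')"
```

```text
clock: 6.55
position: [0.443, -0.0011, 0.0692]
ee_rot: [2.295, 2.141, 0.005]
force: [2.1, -1.4, 6.9]
width: 0.01
gripper_force: 3.9
clock: 7.22
position: [0.5648, 0.0183, 0.1064]
ee_rot: [2.296, 2.141, 0.003]
force: [0.2, -0.4, -0.6]
width: 0.534
gripper_force: 0.0
t 7.22 pos [0.5648 0.0183 0.1064] ramp [-0.0012  0.0764  0.1064] yawerr -0.3 tilt [ 0.003 -0.   ] w 0.53 F [ 0.2 -0.4 -0.6]
q [ 0.26  0.55 -0.54  1.84  0.37  0.84 -0.54]
rows units [-0.07  0.21  0.12]
top t 7.267 y -0.1627 len 0.072 x [-0.068  0.076] 729
scene t 7.317 y -0.1535 len 0.082 x [-0.087  0.076] 561
```

```bash
python3 -m handwheel '[[0,0.2,0.1,0,0,0],[0,0,0,0,0,0]]'
cat > fit.py <<'E'
from h import *
from scipy.optimize import least_squares
import sys
O=eval(sys.argv[1])
def y(t,m,t0):
    tau=.62*m/.6*1.0; v=.26*m/.6; s=np.maximum(t-t0,0); return -.242+v*(s-tau*(1-np.exp(-s/tau)))
T=np.array([o[0] for o in O]);Y=np.array([o[1] for o in O])
s=least_squares(lambda p:np.r_[(y(T,*p)-Y)/.0015,(p[0]-.6)/.1,(p[1]-6.46)/.03],[.6,6.46]); m,t0=s.x
print('m',round(m,3),'t0',round(t0,3),'res',np.round(y(T,m,t0)-Y,4))
c=float(observe()['clock'])
for k in range(14):
    t=c+k/12; print(k,round(t,3),'y',round(float(y(t,m,t0)),4),'mm/row',round(1000*float(y(t+1/12,m,t0)-y(t,m,t0)),1))
E
python3 -c "
from h import *
st(); r=[(7.217,-.160),(7.267,-.1515)]
for n,o in(('top',.002),('scene',.002)):
    t,y=roller(n); r.append((t-.05,y+o))
import subprocess; print(r); print(subprocess.run(['python3','fit.py',repr([(float(a),float(b)) for a,b in r])],capture_output=True,text=True).stdout)"
```

```text
clock: 7.48
position: [0.5668, 0.0179, 0.1028]
ee_rot: [2.296, 2.143, -0.0]
force: [0.1, 0.2, 0.6]
width: 0.767
gripper_force: 0.0
t 7.48 pos [0.5668 0.0179 0.1028] ramp [0.0009 0.0761 0.1028] yawerr -0.2 tilt [ 0. -0.] w 0.77 F [0.1 0.2 0.6]
q [ 0.26  0.56 -0.54  1.84  0.38  0.84 -0.54]
top t 7.533 y -0.116 len 0.073 x [-0.068  0.077] 727
scene t 7.583 y -0.1056 len 0.081 x [-0.09   0.073] 573
[(7.217, -0.16), (7.267, -0.1515), (7.4833, np.float64(-0.11399391805069575)), (7.5333000000000006, np.float64(-0.10356655011950755))]
m 0.499 t0 6.439 res [-0.0007 -0.0006  0.0009 -0.    ]
0 7.583 y -0.094 mm/row 16.2
1 7.667 y -0.0778 mm/row 16.5
2 7.75 y -0.0614 mm/row 16.7
3 7.833 y -0.0447 mm/row 16.9
4 7.917 y -0.0278 mm/row 17.1
5 8.0 y -0.0107 mm/row 17.2
6 8.083 y 0.0065 mm/row 17.3
7 8.167 y 0.0238 mm/row 17.4
8 8.25 y 0.0412 mm/row 17.5
9 8.333 y 0.0588 mm/row 17.6
10 8.417 y 0.0763 mm/row 17.6
11 8.5 y 0.094 mm/row 17.7
12 8.583 y 0.1117 mm/row 17.7
13 8.667 y 0.1294 mm/row 17.8
```

```bash
python3 -m handwheel '[[0,0,0,0,0,0],[0,0,0,0,0,0],[0,0,0,0,0,0]]' >/dev/null
python3 -c "
from h import *
r=[(7.217,-.160),(7.267,-.1515),(7.483,-.114),(7.533,-.1036)]
for n,o in(('top',.002),):
    t,y=roller(n,(-.02,.06)); r.append((t-.05,y+o))
import subprocess; print(subprocess.run(['python3','fit.py',repr([(float(a),float(b)) for a,b in r])],capture_output=True,text=True).stdout)"
```

```text
top t 7.883 y -0.0475 len 0.072 x [-0.065  0.076] 440
m 0.493 t0 6.436 res [-0.0005 -0.0005  0.0007 -0.0003  0.0002]
0 7.883 y -0.0353 mm/row 16.8
1 7.967 y -0.0185 mm/row 17.0
2 8.05 y -0.0015 mm/row 17.1
3 8.133 y 0.0156 mm/row 17.2
4 8.217 y 0.0329 mm/row 17.3
5 8.3 y 0.0502 mm/row 17.4
6 8.383 y 0.0676 mm/row 17.4
7 8.467 y 0.085 mm/row 17.5
8 8.55 y 0.1025 mm/row 17.5
9 8.633 y 0.1201 mm/row 17.6
10 8.717 y 0.1376 mm/row 17.6
11 8.8 y 0.1553 mm/row 17.6
12 8.883 y 0.1729 mm/row 17.7
13 8.967 y 0.1906 mm/row 17.7
```

```bash
python3 -m handwheel '[[0,0,0,0,0,0],[0.15,0,0.01,0,0,0],[0.4,0,0.02,0,0,0],[0.65,0,0.035,0,0,0],[0.75,0,0.04,0,0,0],[0.75,0,0.04,0,0,0],[0.75,0,0.04,0,0,0],[0.75,0,0.04,0,0,0]]'
python3 -m handwheel '[[0.75,0,0.04,0,0,0],[0.72,0,0.04,0,0,0],[0.7,0,0.04,0,0,0],[0.65,0,0.035,0,0,0],[0.6,0,0.035,0,0,0],[0.5,0,0.03,0,0,0],[0.4,0,0.02,0,0,0],[0.32,0,0.02,0,0,0]]'
python3 -m handwheel '[[0.24,0,0.01,0,0,0],[0.17,0,0.01,0,0,0],[0.1,0,0,0,0,0],[0.05,0,0,0,0,0],[0,0,0,0,0,0],[0,0,0,0,0,0],[0,0,0,0,0,0],[0,0,0,0,0,0]]'
python3 -c "
from h import *
st(); roller(); roller('scene')
im=get_image('scene'); cv2.imwrite('pics/b.png',cv2.resize(im['image'][150:310,250:470,::-1],None,fx=3.6,fy=3.6))"
```

```text
clock: 8.55
position: [0.5723, 0.1049, 0.098]
ee_rot: [-2.294, -2.146, -0.001]
force: [0.2, -0.1, 0.4]
width: 0.85
gripper_force: 0.0
clock: 9.22
position: [0.5788, 0.196, 0.0927]
ee_rot: [-2.295, -2.145, -0.0]
force: [-0.0, 0.1, -0.2]
width: 0.853
gripper_force: 0.0
clock: 9.88
position: [0.5797, 0.2059, 0.0925]
ee_rot: [2.296, 2.144, 0.0]
force: [0.3, 1.2, 0.4]
width: 0.848
gripper_force: 0.5
t 9.88 pos [0.5797 0.2059 0.0925] ramp [0.0015 0.2646 0.0925] yawerr -0.2 tilt [0. 0.] w 0.85 F [0.3 1.2 0.4]
q [-0.08  0.64 -0.52  1.73  0.39  0.88 -0.84]
top t 9.933 y 0.2022 len 0.048 x [0.014 0.077] 114
scene t 9.983 y 0.2094 len 0.067 x [-0.096  0.059] 218
```

View pics/b.png

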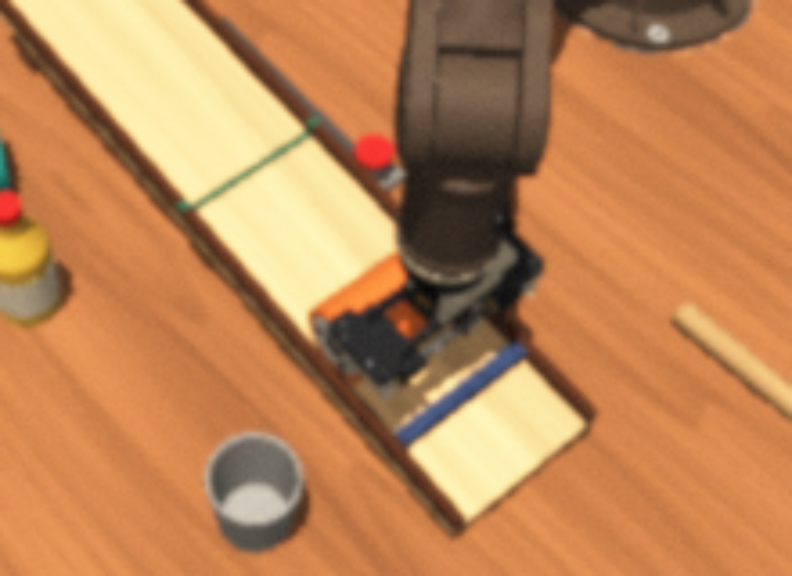

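The scene view shows the roller square and held behind the fingers at crop (370,290), with clear lane before the blue bar at (460,395). I hold for two seconds, then ease it down.

```bash
for i in 1 2 3; do python3 -m handwheel '[[0,0,0,0,0,0],[0,0,0,0,0,0],[0,0,0,0,0,0],[0,0,0,0,0,0],[0,0,0,0,0,0],[0,0,0,0,0,0],[0,0,0,0,0,0],[0,0,0,0,0,0]]' >/dev/null; done
python3 -c "
from h import *
st(); roller('scene')"
python3 -m handwheel '[[0.05,0,0,0,0,0],[0.1,0,0,0,0,0],[0.15,0,0,0,0,0],[0.2,0,0,0,0,0],[0.2,0,0,0,0,0],[0.2,0,0,0,0,0],[0.2,0,0,0,0,0],[0.2,0,0,0,0,0]]'
python3 -m handwheel '[[0.2,0,0,0,0,0],[0.2,0,0,0,0,0],[0.15,0,0,0,0,0],[0.15,0,0,0,0,0],[0.1,0,0,0,0,0],[0.1,0,0,0,0,0],[0.1,0,0,0,0,0],[0.1,0,0,0,0,0]]'
python3 -c "
from h import *
st(); roller(); roller('scene')"
```

```text
t 12.03 pos [0.5796 0.2061 0.0924] ramp [0.0014 0.2647 0.0924] yawerr -0.2 tilt [-0. -0.] w 0.85 F [-0.4  0.4  0.1]
q [-0.08  0.64 -0.52  1.73  0.39  0.88 -0.84]
scene t 12.083 y 0.2094 len 0.067 x [-0.096  0.059] 215
clock: 12.75
position: [0.5814, 0.2327, 0.0924]
ee_rot: [-2.296, -2.145, -0.0]
force: [-0.3, -0.1, 0.0]
width: 0.853
gripper_force: 0.1
clock: 13.42
position: [0.5829, 0.254, 0.0924]
ee_rot: [2.296, 2.144, -0.0]
force: [0.8, 0.4, -0.4]
width: 0.851
gripper_force: 0.1
t 13.42 pos [0.5829 0.254  0.0924] ramp [0.0016 0.3128 0.0924] yawerr -0.2 tilt [-0. -0.] w 0.85 F [ 0.8  0.4 -0.4]
q [-0.16  0.66 -0.52  1.67  0.4   0.91 -0.9 ]
top t 13.467 y 0.2528 len 0.052 x [0.015 0.076] 128
scene t 13.517 y 0.2597 len 0.069 x [-0.096  0.061] 250
```

```bash
python3 -m handwheel '[[0.1,0,0,0,0,0],[0.1,0,0,0,0,0],[0.1,0,0,0,0,0],[0.1,0,0,0,0,0],[0.1,0,0,0,0,0],[0.1,0,0,0,0,0],[0.1,0,0,0,0,0],[0.1,0,0,0,0,0]]'
python3 -m handwheel '[[0.1,0,0,0,0,0],[0.2,0,0,0,0,0],[0.4,0,0,0,0,0],[0.5,0,0,0,0,0],[0.5,0,-0.3,0,0,0],[0.3,0,-0.8,0,0,0],[0,0,-1,0,0,0],[0,0,-1,0,0,0]]'
python3 -m handwheel '[[0,0,-1,0,0,0],[0,0,-1,0,0,0],[0,-1,-1,0,0,0],[0,-1,-1,0,0,0],[0,-1,0,0,0,0],[0,-1,0,0,0,0],[0,-1,0,0,0,0],[0,-1,0,0,0,0]]'
python3 -c "
from h import *
st(); roller(); roller('scene')
im=get_image('scene'); cv2.imwrite('pics/c.png',cv2.resize(im['image'][150:310,250:470,::-1],None,fx=3.6,fy=3.6))"
```

```text
clock: 14.18
position: [0.584, 0.2702, 0.0924]
ee_rot: [2.296, 2.144, -0.0]
force: [-0.4, -0.8, 0.9]
width: 0.848
gripper_force: 0.0
clock: 14.85
position: [0.586, 0.3119, 0.1552]
ee_rot: [-2.293, -2.146, 0.0]
force: [0.3, 0.7, -0.4]
width: 0.853
gripper_force: 0.0
clock: 15.52
position: [0.4657, 0.3194, 0.2352]
ee_rot: [-2.295, -2.146, -0.002]
force: [-0.6, 0.1, -0.6]
width: 0.849
gripper_force: 0.0
t 15.52 pos [0.4657 0.3194 0.2352] ramp [-0.1196  0.3704  0.2352] yawerr -0.1 tilt [0.001 0.001] w 0.85 F [-0.6  0.1 -0.6]
q [-0.25  0.42 -0.61  1.7   0.26  1.11 -1.01]
top t 15.567 y 0.2692 len 0.071 x [-0.067  0.077] 691
scene t 15.617 y 0.2683 len 0.073 x [-0.096  0.073] 750
```

View pics/c.png

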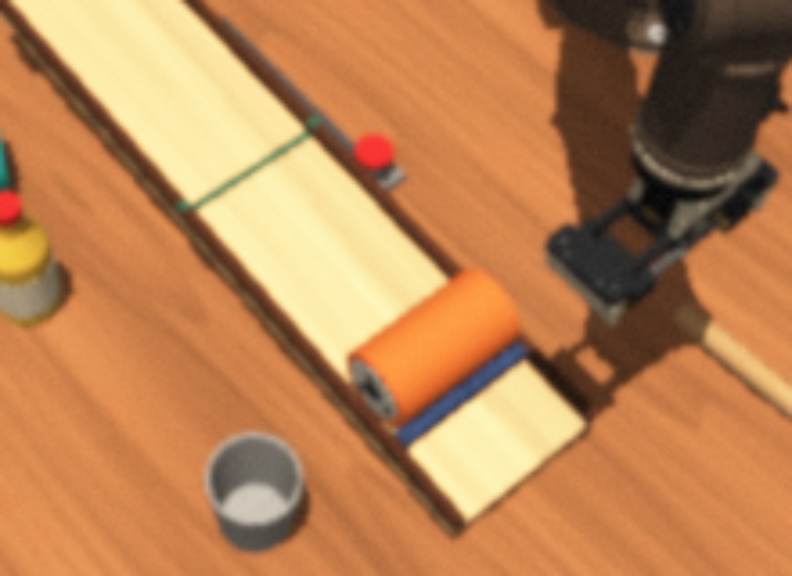

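The roller lies square against the blue stop at crop (435,345), with y ≈ 0.27. The gripper is clear of everything.

```bash
python3 -m handwheel '[[0,0,0,0,0,0],[0,0,0,0,0,0],[0,0,0,0,0,0]]' >/dev/null
python3 -c "
from cell import sign_off
print(sign_off())"
```

```text
the job is handed in; nothing more can be done
None
```

The job is handed in: I pressed the pad, caught the roller softly past the green line, held it still for over two seconds and eased it square against the felt stop (y ≈ 0.27 m); the gripper is drawn back and the glue bottle, tin and hammer were not touched, but the judge's verdict was not shown.

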